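# Sieve the small nuts out and tip the large ones into the bowl

### The job

Take the slatted wooden sieve by its bar and shake it over the wooden tray it stands on until all the small nuts have dropped through into the tray while the large ones stay in the sieve. Then tip the large nuts over the sieve's open lip into the round white bowl, and set the empty sieve back level on its tray, as it stood.

Things in the scene. Friction and masses are not known exactly. Their poses are not given: they have to be found in the camera images.
- sieve: Loose slatted wooden nut sieve, 0.3 kg. Origin: middle of the underside of its 4 lugs (at x = +-45, out to y = +-108 mm), which rest on the tray's rims; x from the open lip to the closed back wall, z up. Slats run along x; floor top z = 16 mm, inside 114 mm wide, walls to z = 50 mm. 22 mm gaps at y = -38, 0, 38 mm; 16 mm slats at y = -19, 19 mm. Shake level along y, by 15 mm or more each way.
- sieve_grip (a point): Centre of the sieve's flat wooden grip bar, 100 mm above the sieve's origin. The bar runs along the sieve's y above the floor, on a post at each end: 128 mm long, 22 mm high, 14 mm thick along x, 60 mm or more clear below it to the floor. Pinch it from above, fingers closing along the sieve's x.
- sieve_lip (a point): Middle of the upper edge of the sieve's open lip, at x = -80, y = 0, z = 30 mm in the sieve's frame. The floor is flat from the back wall (x = 60 mm) to x = -30 mm, then rises at 15 degrees to this lip, which has no wall. Tilting the sieve lip-down by 35 to 45 degrees rolls the large nuts out over it.
- tray: Open wooden box under the sieve, fixed, 180 mm (x) by 172 mm (y), 45 mm high, walls 6 mm. Origin: centre of its underside on the worktop; z up. Its x and y lie along the sieve's at the start. The lip side (-x) faces to the robot's right, or between there and the robot.
- bowl: Round white bowl, fixed, 144 mm across its rim, 55 mm high, wall 5 mm. Origin: centre of its underside on the worktop. Behind and above the work, a wall shelf overhangs the worktop from about x = 0.59 m on, its underside about 0.4 m up: keep the wrist in front of it.
- walnut_1_center (a point): A large nut: a plain tan ball 36 mm in diameter, 14 g; this point is its centre. At the start it lies in the sieve over a gap between slats; it cannot fall through a gap and rolls easily along it.
- walnut_2_center (a point): A large nut: a plain tan ball 36 mm in diameter, 14 g; this point is its centre. At the start it lies in the sieve over a gap between slats; it cannot fall through a gap and rolls easily along it.
- hazelnut_1_center (a point): A small nut: a plain brown ball 16 mm in diameter, 10 g; this point is its centre. At the start it lies on one of the sieve's two 16 mm slats and rolls easily; it falls through any of the 22 mm gaps beside the slat.
- hazelnut_2_center (a point): A small nut: a plain brown ball 16 mm in diameter, 10 g; this point is its centre. At the start it lies on one of the sieve's two 16 mm slats and rolls easily; it falls through any of the 22 mm gaps beside the slat.
- hazelnut_3_center (a point): A small nut: a plain brown ball 16 mm in diameter, 10 g; this point is its centre. At the start it lies on one of the sieve's two 16 mm slats and rolls easily; it falls through any of the 22 mm gaps beside the slat.
Things that resemble listed ones, but are neither listed nor needed, are in the scene too. What is shaped like the part that bears walnut_2_center but green or red is not meant.

How it is judged:
By the outcome, as a careful person would: the job done as asked, in the order asked, and still so for the second after the job is handed in, with the robot touching nothing.
It also fails if it takes over 56 s, if anything falls off the work surface, if the arm or the gripper's body presses on something with over 40 N, if the wrist force passes 120 N, or if a joint passes its speed limit or range.

### The arm

A 6-joint arm with a two-finger parallel gripper is mounted at the origin on a cart in front of the work surface, level with it; the furniture and walls round the work are solid. World frame = base frame: x ahead of the robot, y to its left, z up, the work surface at z = 0. Lengths are in m, angles in rad, forces in N, time in s.
With the tool pointing down it reaches from about 0.375 to 0.9 m from the base axis. Payload 3.1 kg.
Tool frame: the origin (TCP) lies at the very end of the fingers, on their centre line; the grasp point (between the pads) lies 19 mm behind it (arm.grip_depth is the z of the grasp point in the tool frame, in m); z points along the fingers, y is the line along which they close (so a half turn about z gives the same grasp; the last joint's range is limited). The gripper opens to 85 mm and grips with 20 to 120 N. Pads are 22 mm wide; open, the fingers measure 114 mm over their backs; the gripper's body (76 mm by 85 mm) begins 54 mm behind the grasp point. The pads swing forward as they close: fully open they stand 13 mm farther back than shut.
Start: joints at [1.137, 0.527, 1.433, -0, 1.181, -0.178], TCP at [0.157, 0.605, 0.231] pointing down, gripper open.
Joint ranges: [-3.08, 3.08], [-0.75, 2.2], [0.22, 2.44], [-1.43, 4.57], [0, 2.65], [-2.85, 2.85]. Speed limits (rad/s): [2.79, 2.79, 3.14, 3.14, 3.14, 3.14].

### API

Orientations are given as a unit quaternion [w, x, y, z].
In Python, from rig import arm, viewer, job, get_clock, get_joint_pos, get_qvel, get_tau, get_ee_pos, get_orientation, get_contact_force, get_moment, get_opening, get_grasp_force gives the robot as it stands. Calls block until the motion is done:
- arm.movep(position, orientation): joint-space move of the TCP to a pose.
- arm.movel(position, rot=None, v=0.15, until_force=None): straight line of the TCP; rot=None keeps the orientation; v is the mean speed in m/s. With until_force (N) it stops when the force on the tool has changed by that much, and returns True; else False.
- arm.set_joints(angles): joint-space move.
- arm.grip(opening, effort=None): finger opening in m; effort is the grip in N (None keeps the last); returns when the fingers have stopped.
- arm.wait(seconds).
- arm.ik(position, orientation): joint angles nearest the present ones, or None.
- viewer.get_image(name): name is "side" or "top"; returns the picture (480x640x3 uint8, red, green, blue); there is no depth.
- viewer.camera_params(name): a dict with "fx", "fy", "cx", "cy" (pixels), "extrinsics" (4x4, takes a point from world to camera coordinates). Camera axes: x right, y up, looking along -z (the intrinsics and any distortion apply to the point x, -y, -z); pixel columns grow to the right and rows downward; lengths in m; the calibration is good to about 2 mm. A picture is of the moment at which its call begins. camera_params takes no time and is no camera call.
A pose or a line that the arm cannot do raises arm.Unreachable and nothing moves.
- job.hand_in(): hands the job in; it is judged then, once.
Readings, each from a call of its own:
- get_clock(): time.
- get_joint_pos(): joint angles.
- get_qvel(): joint speeds.
- get_tau(): joint torques, N m.
- get_ee_pos(): TCP position.
- get_orientation(): TCP orientation.
- get_contact_force(): force on the tool from outside, world axes, zero at the start.
- get_moment(): the same for the moment, N m.
- get_opening(): finger opening in m.
- get_grasp_force(): force on a finger pad.
Only numpy, scipy, OpenCV 4.12 (cv2) and the standard library are available. Lean on these libraries where they do the work, as an engineer would, in place of code of your own. Each camera call takes 0.05 s, during which the arm holds its last target. There are 200 camera calls.

## Working session

There is one attempt and no reset: what is moved stays moved. The work goes in short steps, each a Python script; the robot and the scene stay as the last script left them, time stands still between calls to the robot, and variables do not carry over. Pictures are saved under pics/ and viewed, at most 10 in all, crops included, and the job is handed in when it is done.

```bash
mkdir -p pics; ls
python3 - <<'E'
from rig import *
import cv2
for n in("top","side"):
    cv2.imwrite(f"pics/{n}0.png",viewer.get_image(n)[:,:,::-1]); print(n,viewer.camera_params(n))
print(get_clock(),get_orientation(),arm.grip_depth)
E
```

```text
pics
top {'fx': 472.32646599756237, 'fy': 472.32646599756237, 'cx': 325.1520453129846, 'cy': 237.99106174002443, 'extrinsics': array([[-3.61050823e-05, -9.99968869e-01, -7.89052325e-03,
         4.92302631e-02],
       [ 9.92845109e-01, -9.78047757e-04,  1.19405333e-01,
        -4.28884082e-01],
       [-1.19409333e-01, -7.82975628e-03,  9.92814235e-01,
        -9.21328539e-01],
       [ 0.00000000e+00,  0.00000000e+00,  0.00000000e+00,
         1.00000000e+00]])}
side {'fx': 586.366178823371, 'fy': 586.366178823371, 'cx': 318.33127568492233, 'cy': 246.5234111278811, 'extrinsics': array([[ 0.96039957, -0.27859862, -0.00393378, -0.39228661],
       [ 0.14844867,  0.49969017,  0.85338896, -0.19680446],
       [-0.23578732, -0.82017836,  0.52125982, -0.85017884],
       [ 0.        ,  0.        ,  0.        ,  1.        ]])}
0.1 [-3.12516887e-04  1.27052413e-01  9.91895496e-01 -9.55033857e-04] -0.0187
```

View pics/top0.png

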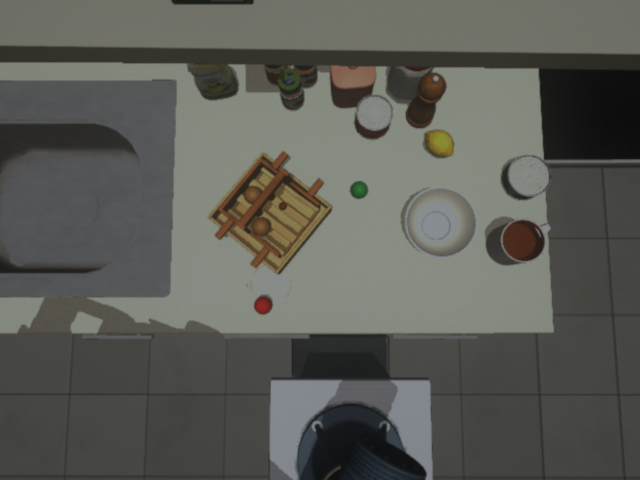

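View pics/side0.png

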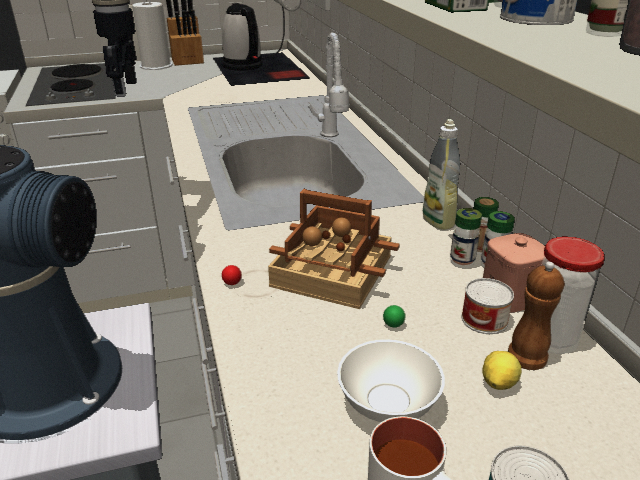

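The tan balls at top (253,195) and (261,227) are the walnuts. The green ball at (359,190) and the red one at (263,305) are decoys. The white bowl is at (440,222); the cans at (374,117) and (527,176) and the mug at (522,241) are not it. I'll confirm in enlarged crops.

Run:
```python
import cv2
a=cv2.imread("pics/top0.png")[140:285,195:345];b=cv2.imread("pics/side0.png")[180:310,260:410]
a=cv2.resize(a,None,fx=4,fy=4,interpolation=2)
b=cv2.resize(b,None,fx=4.5,fy=4.5,interpolation=2)
cv2.imwrite("pics/ca.png",a);cv2.imwrite("pics/cb.png",b)
```

```text
(no output)
```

View pics/ca.png

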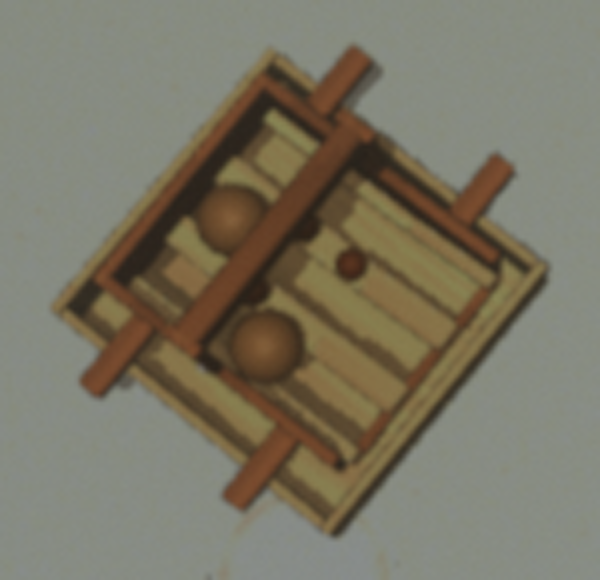

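View pics/cb.png

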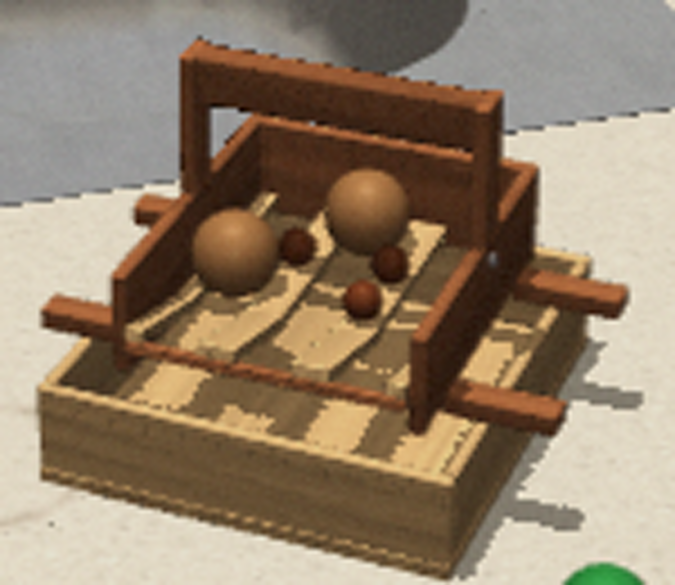

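The crops show two tan walnuts and three brown hazelnuts in the sieve. The lip faces lower right in the top view, and the lugs and bar are clear enough to fit. Next I fit the poses.

```bash
cat > h.py <<'E'
from rig import *
import numpy as np, cv2
from scipy.optimize import least_squares
from scipy.spatial.transform import Rotation as R
def proj(n,P):
    c=viewer.camera_params(n);E=c["extrinsics"];p=np.atleast_2d(P)@E[:3,:3].T+E[:3,3]
    return np.c_[c["cx"]+c["fx"]*p[:,0]/-p[:,2], c["cy"]+c["fy"]*p[:,1]/p[:,2]]
def ray(n,uv,z):
    c=viewer.camera_params(n);E=c["extrinsics"];d=np.array([(uv[0]-c["cx"])/c["fx"],-(uv[1]-c["cy"])/c["fy"],-1])
    o=-E[:3,:3].T@E[:3,3];d=E[:3,:3].T@d;return o+d*(z-o[2])/d[2]
def save(n,f,box=None,s=1):
    im=viewer.get_image(n)[:,:,::-1]
    if box: im=im[box[1]:box[3],box[0]:box[2]]
    cv2.imwrite("pics/"+f,cv2.resize(im,None,fx=s,fy=s,interpolation=2))
E
python3 - <<'E'
from h import *
T=lambda a:np.array(a)/4+[195,140]
S=lambda a:np.array(a)/4.5+[260,180]
tray=[("top",T([55,308]),(90,86,45)),("top",T([272,50]),(90,-86,45)),("top",T([547,265]),(-90,-86,45)),("top",T([332,535]),(-90,86,45)),
("side",S([40,385]),(-90,86,45)),("side",S([455,485]),(-90,-86,45)),("side",S([590,258]),(90,-86,45))]
sv=[("top",T([356,124]),(0,-64,111)),("top",T([190,345]),(0,64,111)),("top",T([358,50]),(45,-108,5)),("top",T([500,163]),(-45,-108,5)),("top",T([95,388]),(45,108,5)),("top",T([237,502]),(-45,108,5)),
("side",S([197,45]),(0,64,111)),("side",S([493,98]),(0,-64,111)),("side",S([563,415]),(-45,-108,5)),("side",S([625,298]),(45,-108,5)),("side",S([45,312]),(-45,108,5)),("side",S([140,208]),(45,108,5))]
def fit(obs,z0):
    def f(q):
        Rm=R.from_euler("z",q[2]).as_matrix()
        return np.concatenate([proj(n,Rm@(np.array(l)/1000)+[q[0],q[1],q[3] if z0 else 0])[0]-uv for n,uv,l in obs])
    r=least_squares(f,[.45,.15,.8,.045]);print(r.x,np.round(r.fun.reshape(-1,2),1).tolist())
fit(tray,0);fit(sv,1)
for n in("top","side"):
    im=viewer.get_image(n);hsv=cv2.cvtColor(im,cv2.COLOR_RGB2HSV)
print("bowl",ray("top",(440,222),.055),ray("side",(391,376),.055))
for u in((405,222),(475,222),(440,188),(440,256)):print(ray("top",u,.055))
E
```

```text
[0.47995569 0.1574868  0.89839446 0.045     ] [[-1.1, -0.0], [-0.2, -1.7], [1.2, -0.6], [0.1, -0.0], [-1.5, 1.1], [-0.5, 0.3], [0.2, -0.4]]
[0.4849973  0.15733482 0.92002392 0.04560805] [[1.0, -2.2], [-2.7, -0.1], [1.2, -0.1], [1.5, -1.7], [-0.8, 0.9], [-0.3, 0.2], [-2.9, 0.1], [1.2, 0.0], [0.2, 0.7], [-0.3, 0.8], [0.2, -0.1], [-1.2, 0.2]]
bowl [ 0.45655546 -0.17489582  0.055     ] [ 0.45697427 -0.18090663  0.055     ]
[ 0.45664104 -0.10682188  0.055     ]
[ 0.45646997 -0.24288945  0.055     ]
[ 0.52410506 -0.17685588  0.055     ]
[ 0.3901679  -0.17296948  0.055     ]
```

```bash
cat >> h.py <<'E'
G0=np.array([.482,.1575,.145]); YAW=.905; BOWL=np.array([.457,-.177])
def pose(grip,yaw,tilt=0,s=1,roll=0):
    """TCP pos, quat [w,x,y,z] for grip point; tilt = lip-down (rad); s = gripper half turn"""
    Rs=(R.from_euler("z",yaw)*R.from_euler("y",-tilt)*R.from_euler("x",roll)).as_matrix()
    yt=s*Rs[:,0];zt=-Rs[:,2];M=np.c_[np.cross(yt,zt),yt,zt]
    q=R.from_matrix(M).as_quat()
    return np.array(grip)+zt*-arm.grip_depth,q[[3,0,1,2]]
def lipgrip(lip,yaw,tilt):
    return np.array(lip)-(R.from_euler("z",yaw)*R.from_euler("y",-tilt)).apply([-.08,0,-.07])
def lipat(yaw,back=.03,z=.09):
    d=-np.array([np.cos(yaw),np.sin(yaw)]);return np.r_[BOWL-back*d,z]
E
python3 - <<'E'
from h import *
for s in(1,-1):
    print(s,np.round(arm.ik(*pose(G0,YAW,0,s)),2))
    for yaw in(.3,.6,.905,1.2,1.57,1.9):
        for t in (0,42):
            t=np.radians(t);j=arm.ik(*pose(lipgrip(lipat(yaw),yaw,t),yaw,t,s))
            print(yaw,round(t,2),None if j is None else np.round(j,2))
E
```

```text
1 [ 0.1   0.53  1.82 -0.    0.79 -0.81]
0.3 0.0 [-0.44  0.59  1.63 -0.    0.93 -0.74]
0.3 0.73 [-0.89  0.48  2.13  1.31  0.7  -2.31]
0.6 0.0 [-0.41  0.56  1.68 -0.    0.9  -1.01]
0.6 0.73 [-0.91  0.5   2.04  1.04  0.88 -2.32]
0.905 0.0 [-0.38  0.53  1.75 -0.    0.86 -1.29]
0.905 0.73 [-0.91  0.54  1.93  0.84  1.07 -2.38]
1.2 0.0 [-0.37  0.5   1.82 -0.    0.82 -1.57]
1.2 0.73 [-0.87  0.57  1.83  0.67  1.23 -2.47]
1.57 0.0 [-0.39  0.46  1.92 -0.    0.76 -1.96]
1.57 0.73 [-0.81  0.62  1.71  0.49  1.41 -2.61]
1.9 0.0 [-0.43  0.43  2.   -0.    0.71 -2.33]
1.9 0.73 [-0.74  0.65  1.62  0.33  1.54 -2.77]
-1 [ 0.1   0.53  1.82 -0.    0.79  2.33]
0.3 0.0 [-0.44  0.59  1.63 -0.    0.93  2.4 ]
0.3 0.73 [-0.89  0.48  2.13  1.31  0.7   0.83]
0.6 0.0 [-0.41  0.56  1.68 -0.    0.9   2.14]
0.6 0.73 [-0.91  0.5   2.04  1.04  0.88  0.82]
0.905 0.0 [-0.38  0.53  1.75 -0.    0.86  1.86]
0.905 0.73 [-0.91  0.54  1.93  0.84  1.07  0.76]
1.2 0.0 [-0.37  0.5   1.82 -0.    0.82  1.57]
1.2 0.73 [-0.87  0.57  1.83  0.67  1.23  0.68]
1.57 0.0 [-0.39  0.46  1.92 -0.    0.76  1.18]
1.57 0.73 [-0.81  0.62  1.71  0.49  1.41  0.53]
1.9 0.0 [-0.43  0.43  2.   -0.    0.71  0.81]
1.9 0.73 [-0.74  0.65  1.62  0.33  1.54  0.37]
```

Run:
```python
from h import *
arm.movep(*pose(G0+[0,0,.09],YAW)); print(get_clock())
print("force stop:",arm.movel(pose(G0,YAW)[0],v=.12,until_force=8),get_ee_pos())
save("side","s1.png",(230,110,450,310),3)
arm.grip(0.0,80); print(get_clock(),get_opening(),get_grasp_force(),get_contact_force(),get_ee_pos())
```

```text
2.1917
force stop: False [0.4824714  0.15771436 0.1267229 ]
3.8 0.01305123416116767 78.27633261680603 [ 0.99697691 -0.17286368 -1.63553196] [0.48190802 0.15747688 0.12611544]
```

View pics/s1.png

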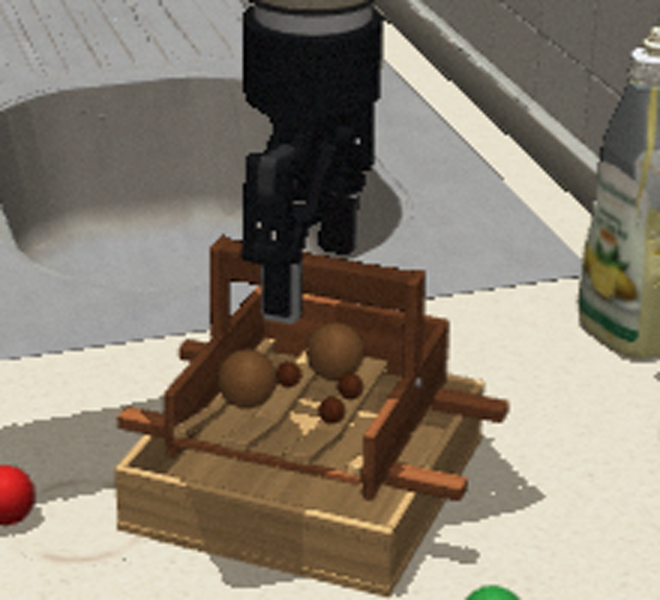

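Gripped: the opening reads 13 mm and the fingers straddle the bar, with the nuts still in place. Next: lift and shake.

Run:
```python
from h import *
yd=np.array([-np.sin(YAW),np.cos(YAW),0]);L=G0+[0,0,.012]
p=lambda a:pose(L+a*yd,YAW)[0]
arm.movel(p(0),v=.05)
print(get_contact_force())
for k in range(5):
    arm.movel(p(.021),v=.16); arm.movel(p(-.021),v=.16)
arm.movel(p(0),v=.1); arm.wait(.3)
print(get_clock(),get_opening(),get_contact_force())
a=viewer.get_image("side")[180:310,260:410,::-1];b=viewer.get_image("top")[150:280,195:345,::-1]
cv2.imwrite("pics/sh.png",np.vstack([cv2.resize(x,None,fx=3,fy=2.3*1,interpolation=2) if 0 else cv2.resize(x,None,fx=2.3,fy=2.3,interpolation=2) for x in (a,b)]))
cv2.imwrite("pics/sh.png",np.hstack([cv2.resize(x,None,fx=2.66,fy=2.66,interpolation=2) for x in (a,b)]))
```

```text
[-0.05472381  0.22649782 -3.57676024]
8.85 0.012830021921797996 [-0.22671883  0.2430767  -3.5030557 ]
```

View pics/sh.png

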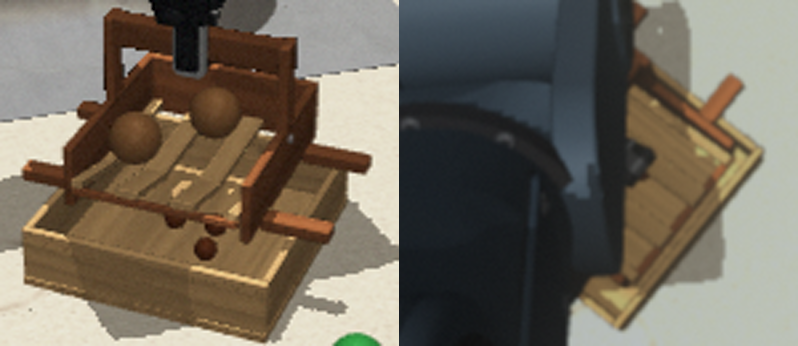

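All three brown nuts are now in the tray, at (205,247), (175,218) and (215,225) in the left crop. Both walnuts are still in the sieve. Next: transfer and tip.

Run:
```python
from h import *
Ri=R.from_euler("z",-YAW)
for uv in((253,195),(261,227)): print(Ri.apply(ray("top",uv,.075)-[*G0[:2],0]))
yd=np.array([-np.sin(YAW),np.cos(YAW),0])
arm.movel(pose(G0+[0,0,.085],YAW)[0],v=.12)
sh=-.019*yd
def P(t,z): 
    t=np.radians(t); return pose(lipgrip(lipat(YAW,.03,z)+sh,YAW,t),YAW,t)
q=P(-4,.16); arm.movel(q[0],q[1],v=.14); print(get_clock(),get_ee_pos())
for t,z in((8,.12),(14,.1),(19,.095),(24,.09),(29,.088),(35,.088),(42,.088)):
    q=P(t,z); arm.movel(q[0],q[1],v=.05)
arm.wait(.4)
print(get_clock(),get_opening(),get_contact_force())
save("side","p1.png",(250,200,550,480),2)
```

```text
[ 0.03866305 -0.00072965  0.075     ]
[-0.01267356  0.03805194  0.075     ]
11.7417 [ 0.54175633 -0.09885154  0.2056128 ]
14.85 0.012691183900086264 [-0.60718779  0.05089467 -4.05233102]
```

View pics/p1.png

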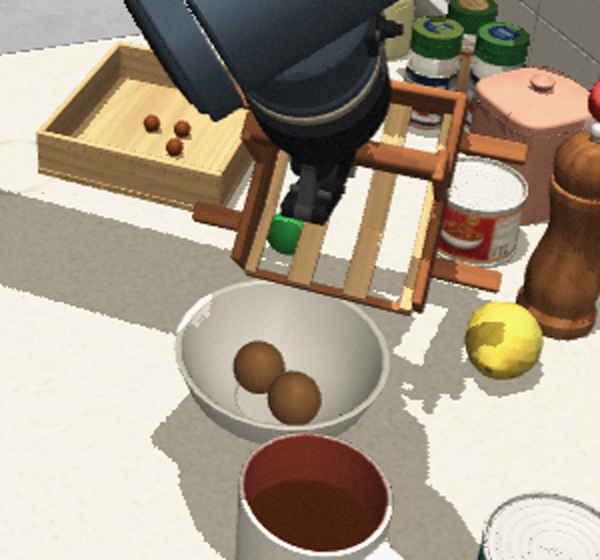

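Both walnuts are in the bowl at (258,367) and (294,398), the three hazelnuts are in the tray, and the sieve is empty. Setting it back.

Run:
```python
from h import *
yd=np.array([-np.sin(YAW),np.cos(YAW),0])
q=pose(lipgrip(lipat(YAW,.03,.16)-.019*yd,YAW,0),YAW); arm.movel(q[0],q[1],v=.15)
q=pose(G0+[0,0,.06],YAW); arm.movel(q[0],q[1],v=.2)
arm.movel(pose(G0+[0,0,.008],YAW)[0],v=.1)
print(arm.movel(pose(G0+[0,0,-.003],YAW)[0],v=.02,until_force=4),get_ee_pos(),get_contact_force())
arm.grip(.05); arm.wait(.2); arm.grip(.085)
arm.movel(pose(G0+[0,0,.12],YAW)[0],v=.15)
arm.set_joints([1.137,.527,1.433,0,1.181,-.178]); print(get_clock())
a=viewer.get_image("side")[180:310,260:410,::-1];b=viewer.get_image("top")[150:280,195:345,::-1]
cv2.imwrite("pics/end.png",np.hstack([cv2.resize(x,None,fx=2.66,fy=2.66,interpolation=2) for x in (a,b)]))
```

```text
True [0.482397   0.15779216 0.12596077] [0.55925298 0.60294064 3.39651854]
22.6167
```

View pics/end.png

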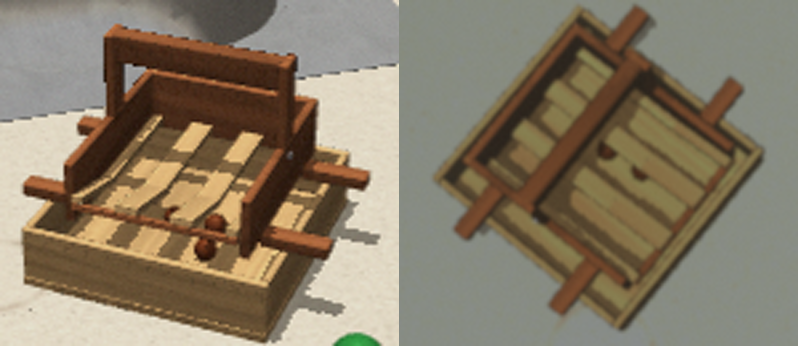

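The sieve is back level on its tray with its lugs where they were at the start ((627,20), (733,88), (470,228) and (565,300) in the right crop). The hazelnuts lie below the slats and the arm is clear, so I'm handing in.

```bash
python3 -c "
from rig import job;print(job.hand_in())"
```

```text
the job is handed in; nothing more can be done
None
```

The job is done and handed in at about 23 s of the 56 s limit: the three small nuts are in the tray, both large nuts are in the white bowl, and the empty sieve is back level on its tray.

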